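# Shut and hasp the carving-tool chest

## Task

The carving class is over: first push the sloping lid of the tool chest fully shut, and only then swing the hasp strap over and down until it lies home on the lid with the staple standing through its slot. Let go of it, and leave the mug, spoon and wooden blank where they are.

Things in the scene. Friction and masses are not known exactly. Their poses are not given: they have to be found in the camera images.
- chest: Pale wooden tool chest fixed to the table, 320 mm wide (y), about 190 deep (x). Its top slopes 35 deg from horizontal, low in front (-x), high at the back. Origin: on the table below its middle; x to its back, y to its left, z up. In this frame (mm): lid hinge line along y at x -100, z 75; hasp hinge line along y at x 34.3, y 0, z 193.5; upright back board, front face x 57, 375 tall.
- ledge_edge (a point): Middle of the lower front edge of a full-width ledge holding gouges (chest frame: x 22, y 0, z 298 mm; ledge 16 mm thick, runs back to the board). It overhangs the hasp's hinge, so an upright tool cannot reach the open hasp: lean it 25 to 45 deg, its upper end to the chest's front, fingers pointing down and to the back.
- lid (a joint): Lid angle (rad) about its lower front edge: 0 = shut, flat on the slope; grows as its upper edge rises (plane then 35 deg + angle). Starts ajar at 0.2 to 0.35; limit 0.6. Board 165 mm long up the slope, 316 wide, 12 thick, underside on the hinge line; carries the staple. Stiff hinge, stays where left: 2 to 8 N pressed down 100 to 150 mm from the hinge moves it.
- hasp (a joint): Hasp strap angle (rad) about its hinge on the chest: 0 = closed, pointing down the slope, 3 mm above the shut lid, staple through its slot; grows as the free end swings up and back. Starts at 1.4 to 1.8 (2.18 would be straight up); limit 1.95. Hinge friction holds it where left; 1 to 2 N at the end moves it.
- hasp_hinge (a point): Midpoint of the hasp's hinge line, on the chest; axes parallel to the chest's.
- hasp_end (a point): On the flat steel strap's mid-plane, 73 mm from the hinge. Strap: 85 mm long from the hinge line, 30 wide (chest y), 4 thick, mid-plane 3 mm below the hinge line when closed; slot 12 wide from 30 to 54 mm from the hinge; solid end 54 to 85 mm, to pinch across its width or press. x points to the hinge along the strap, y = chest y, z = its upper side when closed.
- staple_top (a point): Top of the steel staple on the lid: a loop of 5 mm wire, 21 mm long up the slope, 5 mm wide, standing 21.5 mm above the lid; 136 mm from the lid's hinge line, 42 mm from the hasp's hinge when the lid is shut.
- mug: White mug, 76 mm wide, 90 mm tall, loose on the table; origin under its centre. Leave alone.
- spoon: Carved wooden spoon lying on the table, about 200 mm long along its x; origin under its middle. Leave alone.
- blank: Wooden blank 160 x 45 x 30 mm lying on the table, origin under its centre. Leave alone.

How it is judged:
By the outcome, as a careful person would: the job done as asked, in the order asked, and still so for the second after the job is handed in, with the robot touching nothing.
It also fails if it takes over 54 s, if anything falls off the work surface, if the arm or the gripper's body presses on something with over 40 N, if the wrist force passes 120 N, or if a joint passes its speed limit or range.

## Robot

A 6-joint arm with a two-finger parallel gripper is mounted at the origin on the work surface. World frame = base frame: x ahead of the robot, y to its left, z up, the work surface at z = 0. Lengths are in mm, angles in rad, forces in N, time in s.
With the tool pointing down it reaches from about 350 to 875 mm from the base axis. Payload 4.2 kg.
Tool frame: the origin (TCP) lies at the very end of the fingers, on their centre line; the grasp point (between the pads) lies 19 mm behind it (arm.grasp_offset is the distance from the TCP to the grasp point, in mm); z points along the fingers, y is the direction in which the jaws open and shut (so a half turn about z gives the same grasp; the last joint's range is limited). The gripper opens to 85 mm and grips with 20 to 120 N. Pads are 22 mm wide; open, the fingers measure 114 mm over their backs; the gripper's body (76 mm by 85 mm) begins 54 mm behind the grasp point. The pads swing forward as they close: fully open they stand 13 mm farther back than shut.
Start: joints at [1.528, 0.385, 0.008, 0, -1.194, -0.259], TCP at [185.742, 596.74, 231.312] pointing down, gripper open.
Joint ranges: [-3.14, 3.14], [-1.21, 2.06], [-1.07, 1.41], [-3.16, 2.05], [-2.99, -0.16], [-3.1, 3.1]. Speed limits (rad/s): [2.79, 2.79, 3.14, 3.14, 3.14, 3.14].

## Interface

Orientations are given as a unit quaternion [x, y, z, w].
In Python, from bench import arm gives the robot as it stands.
- The arm moves only by the tool arm_command, never from a script. Its argument "commands" is one flat list of numbers, 4 for each row, row after row: the shift along the tool's x, y, z in m, then the turn about the tool's z in degrees. In form: [tx, ty, tz, roll, tx, ty, tz, roll, ...]. A call has exactly 5 rows; each row shifts and turns the pose as measured when the row begins, along the tool's axes as they then stand; what a row does not reach is not made up. A row lasts 1/10 s, in which the tool goes at most 50 mm and 8.59 degrees, less where a joint would pass 70% of its speed; a pose out of reach is approached as far as the arm can. A call with a gripper value outside its range is refused whole. "jaw" is the opening, from 0 (shut) to 1 (fully open), set as the call begins (left out, the last holds). The fingers move at their own pace and stop on an object; the grip force is fixed at half the most. Time passes only in rows, so rows that do not move let the fingers close, or fill a call up. It gives the time, the measured TCP pose, the force and the opening at its end, in the units of the state.
- arm.read_state(): the state, without advancing time (a new reading comes with each control period).
- arm.get_image(name): name is "side" or "top" or "wrist"; returns the picture (420x560x3 uint8, red, green, blue); there is no depth.
- arm.camera_info(name): a dict with "camera_matrix" (3x3 intrinsics, pixels), "world_from_camera" (4x4, takes a point from camera to world coordinates). Camera axes: x right, y down, z forward; pixel columns grow to the right and rows downward; lengths in mm; the calibration is good to about 2 mm. A picture is of the moment at which its call begins: read the wrist's pose just before it. camera_info takes no time and is no camera call; for the wrist camera it gives the pose at the moment of the call.
- arm.job_done(): hands the job in, once; it reports no verdict.
Trained networks look in the newest picture that a camera, given by its name, has taken for a name from the list of things; names that differ only in an ending like _2 or _b are one class to them, and where a whole thing is asked for, a point or a joint stands for the part that bears it (a point fixed in the world has none). Each returns a list of dicts, best first, with "confidence" (0 to 1); they miss things now and then, are a little off and sometimes report something else, mostly with a low value. They report only what shows in the picture. A call takes as long as a camera call.
- arm.regions_of(camera, target): "mask" (420x560 bool, what is visible of it).
- arm.place_of(camera, target): "centre" ([x, y, z] in mm, in the coordinates of the camera as it stood for that picture, good to about 4 mm: a listed point, or the origin of a listed thing).
The state is a dict: "clock": time; "joints": joint angles; "joint_vel": joint speeds; "joint_efforts": joint torques, N m; "position": TCP position; "ee_rot": TCP orientation; "contact_force": force on the tool from outside, world axes, zero at the start; "wrist_torque": the same for the moment, N m; "gripper_width": finger opening in mm.
Only numpy, scipy, OpenCV 4.12 (cv2) and the standard library are available. Lean on these libraries where they do the work, as an engineer would, in place of code of your own. Each camera call takes 0.05 s, during which the arm holds its last target.

## Working session

There is one attempt and no reset: what is moved stays moved. The work goes in short steps, Python scripts to look and compute and a tool call to move; the robot and the scene stay as the last step left them, time stands still between calls to the robot, and variables do not carry over. Pictures are saved under pics/ and viewed, and the job is handed in when it is done.

Besides the shell and the picture viewer there is one more tool, called after ">>>" as name(argument=value, ...) on one line, values as JSON. arm_command: Moves the arm, as the interface text tells. Its arguments: {"type":"object","properties":{"commands":{"type":"array"},"jaw":{"type":"number"}},"required":["commands"]}

```bash
mkdir -p pics; ls; cat > h.py <<'E'
from bench import arm
import numpy as np, cv2
from scipy.spatial.transform import Rotation as R
def save(cam,n):
    im=np.array(arm.get_image(cam)); cv2.imwrite(f'pics/{n}.png',im[:,:,::-1]); return im
def world(cam,p):
    T=np.array(arm.camera_info(cam)['world_from_camera']); return T[:3,:3]@np.array(p)+T[:3,3]
def proj(cam,P):
    c=arm.camera_info(cam);T=np.linalg.inv(np.array(c['world_from_camera']));q=T[:3,:3]@np.array(P)+T[:3,3];q=np.array(c['camera_matrix'])@q;return q[:2]/q[2]
E
python3 - <<'E'
from h import *
np.set_printoptions(precision=2,suppress=True)
s=arm.read_state();print(s)
for c in ['side','top']:
    save(c,c+'0')
    for t in ['chest','ledge_edge','hasp_hinge','hasp_end','staple_top','mug','spoon','blank']:
        r=arm.place_of(c,t)
        for d in r[:2]: print(c,t,round(d['confidence'],2),world(c,d['centre']), proj(c,world(c,d['centre'])))
print(arm.read_state()['clock'])
E
```

```text
pics
{'clock': 0.0, 'joints': array([ 1.53,  0.39,  0.01, -0.  , -1.19, -0.26]), 'joint_vel': array([0., 0., 0., 0., 0., 0.]), 'joint_efforts': array([ -0.  , -39.23,  18.84,   4.19,  -0.  ,  -0.  ]), 'position': array([185.58, 596.19, 230.18]), 'ee_rot': array([ 0.99, -0.15, -0.  ,  0.  ]), 'contact_force': array([0.69, 1.03, 0.06]), 'wrist_torque': array([ 0.01, -0.03,  0.  ]), 'gripper_width': 85.38293436983328}
side chest 0.94 [561.68 -14.54  -2.06] [284.76 229.22]
side ledge_edge 0.68 [584.64  -6.43 298.41] [291.26 189.94]
side hasp_hinge 0.8 [594.64  -4.57 189.17] [292.43 200.59]
side hasp_end 0.64 [554.49 -15.82 255.82] [284.56 205.19]
side staple_top 0.74 [529.26 -17.51 201.67] [277.64 217.71]
side mug 0.96 [ 593.14 -283.62    0.71] [352.77 288.17]
side spoon 0.84 [ 394.63 -114.45    1.28] [264.87 289.21]
side spoon 0.74 [526.64 -18.39 203.84] [277.13 218.34]
side blank 0.67 [446.51 219.57  -1.26] [208.03 198.31]
top chest 0.87 [559.45  -9.42   0.42] [291.7  218.95]
top ledge_edge 0.75 [583.47  -7.25 295.82] [296.76 184.18]
top hasp_hinge 0.56 [593.01  -3.75 191.63] [292.66 190.75]
top hasp_end 0.67 [550.89 -11.24 254.61] [297.64 204.89]
top staple_top 0.74 [529.46 -18.41 194.5 ] [299.47 219.89]
top mug 0.86 [ 595.02 -279.47    0.75] [395.64 206.72]
top spoon 0.78 [ 394.27 -115.94   -0.4 ] [333.52 284.34]
top blank 0.82 [442.21 217.74  -1.16] [202.29 263.43]
0.9
```

View pics/side0.png

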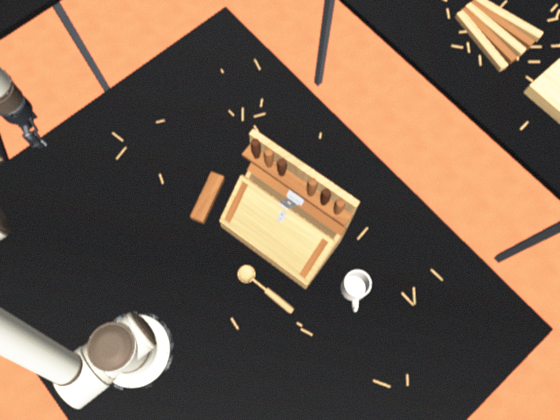

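View pics/top0.png

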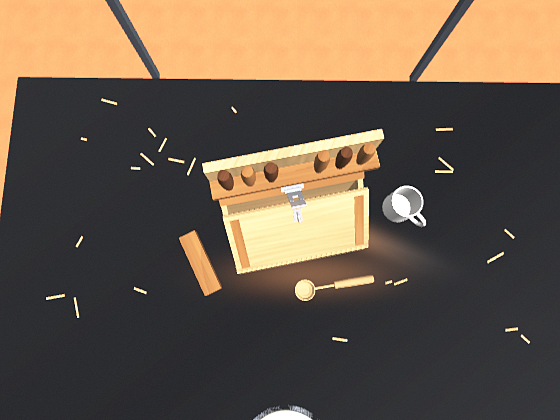

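```bash
python3 - <<'E'
from h import *
im=np.array(cv2.imread('pics/top0.png'));cv2.imwrite('pics/topc.png',cv2.resize(im[130:290,200:400],None,fx=4,fy=3.7,interpolation=cv2.INTER_CUBIC)[:600])
im=np.array(cv2.imread('pics/side0.png'));cv2.imwrite('pics/sidec.png',cv2.resize(im[100:280,180:400],None,fx=3.3,fy=3.3,interpolation=cv2.INTER_CUBIC))
for c in['side','top']: print(np.round(arm.camera_info(c)['world_from_camera'],3),arm.camera_info(c)['camera_matrix'])
E
```

```text
[[ 7.540000e-01 -6.260000e-01  2.010000e-01  2.676630e+02]
 [-6.570000e-01 -7.160000e-01  2.360000e-01 -3.114410e+02]
 [-4.000000e-03 -3.100000e-01 -9.510000e-01  1.524913e+03]
 [ 0.000000e+00  0.000000e+00  0.000000e+00  1.000000e+00]] [[512.60597125   0.         274.44896418]
 [  0.         512.60597125 204.1568228 ]
 [  0.           0.           1.        ]]
[[ 1.300000e-02 -9.850000e-01  1.710000e-01  4.042650e+02]
 [-1.000000e+00 -1.300000e-02  6.000000e-03  3.178200e+01]
 [-4.000000e-03 -1.710000e-01 -9.850000e-01  1.068889e+03]
 [ 0.000000e+00  0.000000e+00  0.000000e+00  1.000000e+00]] [[416.49549984   0.         273.51968595]
 [  0.         416.49549984 207.10161062]
 [  0.           0.           1.        ]]
```

View pics/topc.png

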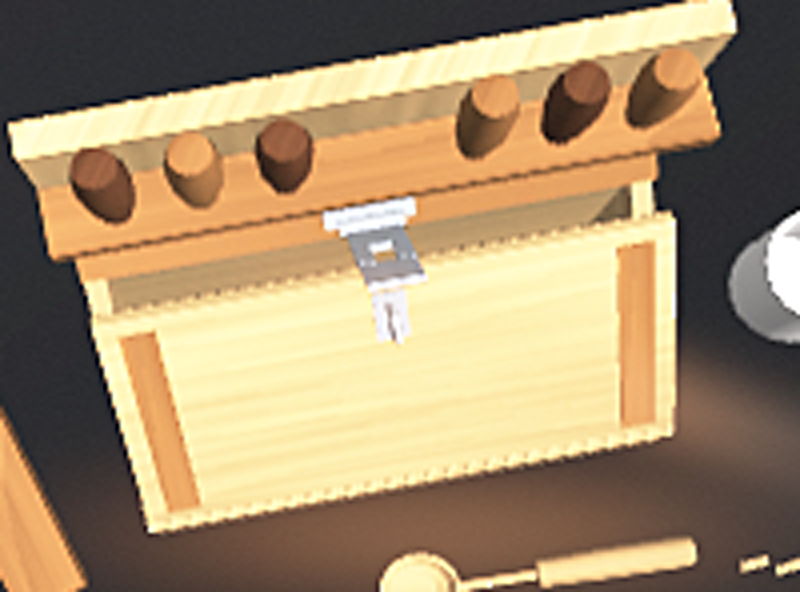

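View pics/sidec.png

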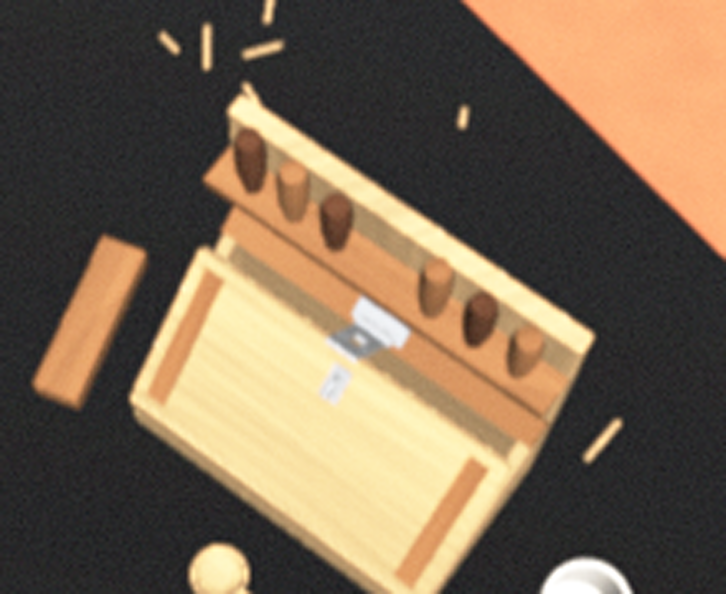

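The side and top views show the lid ajar and the hasp sticking up towards the front, at about (297,205) in top and (285,205) in side. The chest is yawed by about 11 deg. Next I'll fit the pose accurately.

```bash
cat >> h.py <<'E'
def model(p):
    x,y,yaw,lid,h=p
    c,s=np.cos(yaw),np.sin(yaw)
    W=lambda q: np.array([x+c*q[0]-s*q[1], y+s*q[0]+c*q[1], q[2]])
    al=np.radians(35)+lid; d=np.array([np.cos(al),0,np.sin(al)]); n=np.array([-np.sin(al),0,np.cos(al)])
    H=np.array([-100,0,75.])
    L=lambda s_,y_,n_: W(H+d*s_+n*n_+np.array([0,y_,0]))
    a=h-np.radians(35); hd=np.array([-np.cos(a),0,np.sin(a)]); hn=np.array([np.sin(a),0,np.cos(a)])
    S=lambda s_,y_,n_: W(np.array([34.3,0,193.5])+hd*s_+hn*n_+np.array([0,y_,0]))
    return W,L,S
E
cat > fit.py <<'E'
from h import *
from scipy.optimize import least_squares
np.set_printoptions(precision=3,suppress=True)
P={}
for c in['side','top']:
  arm.get_image(c)
  for t in ['chest','ledge_edge','hasp_hinge','hasp_end','staple_top']:
    r=arm.place_of(c,t)
    if r and r[0]['confidence']>.4: P[c,t]=world(c,r[0]['centre'])
corn=dict(ul=(223.25,216.5),ur=(368.75,188.1)) 
def res(p):
    W,L,S=model(p);m=dict(chest=W((0,0,0)),ledge_edge=W((22,0,298)),hasp_hinge=W((34.3,0,193.5)),hasp_end=S(73,0,-3),staple_top=L(136,0,33.5))
    r=[(m[t]-v)/4 for (c,t),v in P.items()]
    q=[(proj('top',L(165,158,12))-corn['ul'])/1.5,(proj('top',L(165,-158,12))-corn['ur'])/1.5]
    # ledge front lower/upper corners
    return np.concatenate(r+q)
f=least_squares(res,[560,-12,.2,.3,1.6],loss='soft_l1');print(f.x,f.fun)
np.save('p.npy',f.x)
E
python3 fit.py
cat > ov.py <<'E'
from h import *
import sys
p=np.load('p.npy');W,L,S=model(p)
for c,box,k in [('top',(200,130,400,290),4),('side',(180,100,400,280),3.3)]:
    im=cv2.imread(f'pics/{sys.argv[1]}_{c}.png') if len(sys.argv)>1 else cv2.imread(f'pics/{c}0.png')
    im=cv2.resize(im[box[1]:box[3],box[0]:box[2]],None,fx=k,fy=k)
    def pl(pts,col):
        q=np.array([(proj(c,P)-box[:2]+.5)*k for P in pts]).astype(np.int32);cv2.polylines(im,[q],True,col,1)
    pl([L(0,158,12),L(0,-158,12),L(165,-158,12),L(165,158,12)],(0,0,255))
    pl([S(0,15,-1),S(0,-15,-1),S(85,-15,-1),S(85,15,-1)],(255,0,0))
    pl([W((22,160,314)),W((22,-160,314)),W((57,-160,314)),W((57,160,314))],(0,255,0))
    pl([W((57,160,375)),W((57,-160,375)),W((57,-160,314)),W((57,160,314))],(255,0,255))
    pl([L(125.5,2,33.5),L(146.5,2,33.5),L(146.5,-2,33.5),L(125.5,-2,33.5)],(0,255,255))
    cv2.imwrite(f'pics/ov_{c}_{sys.argv[1] if len(sys.argv)>1 else 0}.png',im)
E
python3 ov.py
python3 -c "
from h import *
s=arm.read_state();T=np.array(arm.camera_info('wrist')['world_from_camera']);M=R.from_quat(s['ee_rot']).as_matrix();print(M.T@(T[:3,3]-s['position']),M.T@T[:3,:3])"
```

```text
[561.473 -11.987   0.208   0.212   1.592] [ 0.147 -0.008  0.238  0.476  0.265  0.214 -0.568  0.293  0.745  0.934
  0.521 -1.195  0.334 -0.02  -0.03  -0.307  0.249  0.159 -0.486 -0.678
  0.216  0.687 -0.134 -1.044 -0.273 -0.575  0.21  -0.37   0.299  0.387
  0.221]
[  80.4813618    -0.1498279  -142.21639263] [[-1.48022238e-03 -9.49195580e-01 -3.14683270e-01]
 [ 9.99998900e-01 -1.37421426e-03 -5.58728924e-04]
 [ 9.79007863e-05 -3.14683751e-01  9.49196569e-01]]
```

View pics/ov_top_0.png

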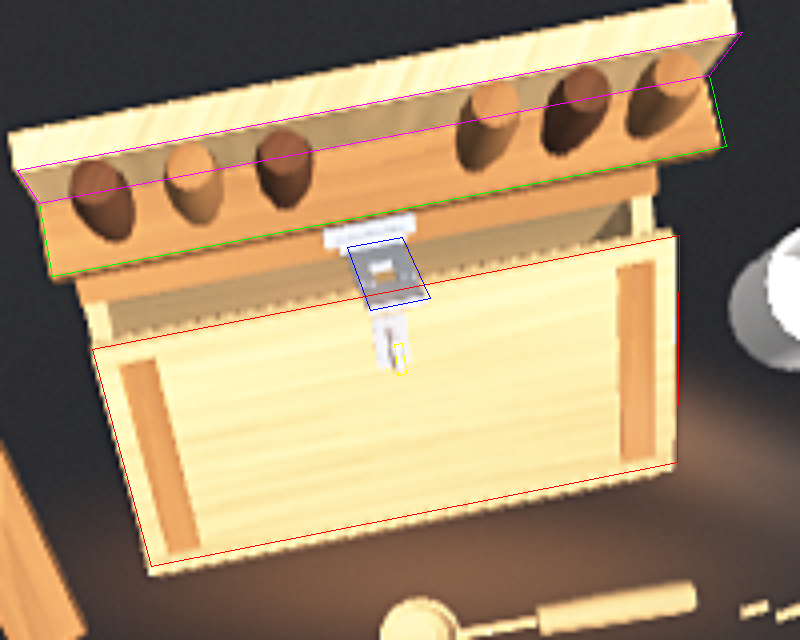

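View pics/ov_side_0.png

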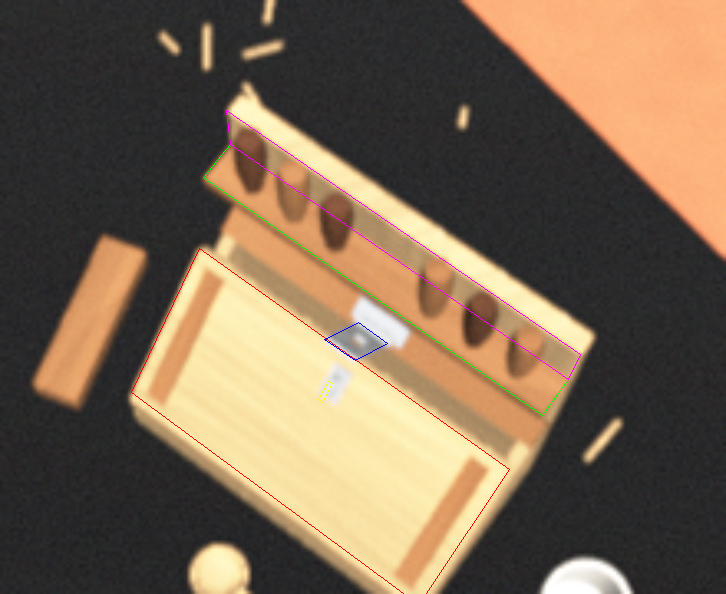

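```bash
cat >> h.py <<'E'
def head(M): return np.degrees(np.arctan2(M[1,0],M[0,0]))
def go(*chest_pts):
    "print cumulative shifts in tool axes to chest-frame points (TCP)"
    p=np.load('p.npy');W=model(p)[0];s=arm.read_state();M=R.from_quat(s['ee_rot']).as_matrix();pos=s['position']
    c,sn=np.cos(p[2]),np.sin(p[2]);q=np.array([[c,sn],[-sn,c]])@(pos[:2]-p[:2])
    print('t',round(s['clock'],2),'chest tcp',np.round([*q,pos[2]],1),'roll needed',round(head(M)-(np.degrees(p[2])-90),2),'F',np.round(s['contact_force'],1),'tool z',np.round(M[:,2],3),'w',round(s['gripper_width'],1))
    for P in chest_pts:
        T=W(P);print(P,'shift m',np.round(M.T@(T-pos)/1000,4));pos=T
E
python3 - <<'E'
from h import *
p=np.load('p.npy');p[1]+=1.5;p[4]=1.62;np.save('p.npy',p)
go((-200,100,280),(-55,-80,260))
s=arm.read_state();M=R.from_quat(s['ee_rot']).as_matrix();print(M)
E
```

```text
t 1.5 chest tcp [-242.4  671.7  231.3] roll needed 60.81 F [-0.2  0.4  0.2] tool z [ 0. -0. -1.] w 85.2
(-200, 100, 280) shift m [ 0.3158  0.4784 -0.0487]
(-55, -80, 260) shift m [0.2144 0.0864 0.02  ]
[[ 9.54805638e-01 -2.97230875e-01  2.12787327e-05]
 [-2.97230875e-01 -9.54805638e-01 -8.22880663e-06]
 [ 2.27629094e-05  1.53221461e-06 -1.00000000e+00]]
```

>>> arm_command(commands=[0.026, 0.04, -0.01, 0, 0.026, 0.04, -0.01, 0, 0.026, 0.04, -0.01, 0, 0.026, 0.04, -0.01, 0, 0.026, 0.04, -0.01, 0], jaw=0.24)

```text
clock: 2.0
position: [250.7, 364.4, 278.2]
ee_rot: [0.989, -0.147, 0.001, 0.004]
contact_force: [0.1, -0.5, 0.6]
gripper_width: 20.6
```

```bash
python3 -c "
from h import *
go((-200,100,280),(-55,-80,260))"
```

```text
t 2.0 chest tcp [-226.7  431.   278.2] roll needed 61.14 F [ 0.1 -0.5  0.6] tool z [-0.    -0.007 -1.   ] w 20.6
(-200, 100, 280) shift m [0.1832 0.277  0.0005]
(-55, -80, 260) shift m [0.2138 0.0875 0.0211]
```

>>> arm_command(commands=[0.028, 0.041, 0, 0, 0.028, 0.041, 0, 0, 0.028, 0.041, 0, 0, 0.028, 0.041, 0, 0, 0.028, 0.041, 0, 0])

```text
clock: 2.5
position: [324.0, 125.6, 282.7]
ee_rot: [0.99, -0.144, 0.003, -0.001]
contact_force: [1.6, 0.9, -0.0]
gripper_width: 20.3
```

```bash
python3 -c "
from h import *
go((-200,100,280),(-55,-80,260))"
```

```text
t 2.5 chest tcp [-204.3  182.2  282.7] roll needed 61.5 F [ 1.6  0.9 -0. ] tool z [ 0.006  0.002 -1.   ] w 20.3
(-200, 100, 280) shift m [0.043  0.0702 0.0027]
(-55, -80, 260) shift m [0.2132 0.0891 0.0209]
```

>>> arm_command(commands=[0.02, 0.035, 0, 8.5, 0, 0, 0, 8.5, 0, 0, 0, 8.5, 0, 0, 0, 8.5, 0, 0, 0, 8.5])

```text
clock: 3.0
position: [333.1, 77.6, 284.4]
ee_rot: [0.867, -0.499, 0.003, -0.005]
contact_force: [0.5, 0.1, -0.3]
gripper_width: 20.8
```

>>> arm_command(commands=[0, 0, 0, 8.5, 0, 0, 0, 8.5, 0, 0, 0, 2, 0, 0, 0, 0, 0, 0, 0, 0])

```text
clock: 3.5
position: [332.9, 76.9, 285.3]
ee_rot: [0.77, -0.637, 0.003, -0.007]
contact_force: [0.1, 0.2, 0.1]
gripper_width: 20.5
```

```bash
python3 -c "
from h import *
go((-60,-80,260))"
```

```text
t 3.5 chest tcp [-205.7  132.7  285.3] roll needed -1.1 F [0.1 0.2 0.1] tool z [ 0.013  0.007 -1.   ] w 20.5
(-60, -80, 260) shift m [ 0.21   -0.1494  0.0265]
```

>>> arm_command(commands=[0.042, -0.03, 0.003, 0, 0.042, -0.03, 0.005, 0, 0.042, -0.03, 0.005, 0, 0.042, -0.03, 0.005, 0, 0.042, -0.03, 0.005, -1])

```text
clock: 4.0
position: [519.2, -90.3, 267.1]
ee_rot: [0.785, -0.62, 0.005, -0.012]
contact_force: [-0.1, 0.6, 0.5]
gripper_width: 20.5
```

```bash
python3 -c "
from h import *
go((-54,-80,180),(-54,-80,140));save('top','a_top');save('side','a_side')"
```

```text
t 4.0 chest tcp [-57.8 -69.4 267.1] roll needed 1.48 F [-0.1  0.6  0.5] tool z [ 0.022  0.012 -1.   ] w 20.5
(-54, -80, 180) shift m [ 0.0113 -0.0014  0.0871]
(-54, -80, 140) shift m [0.0003 0.001  0.04  ]
```

View pics/a_top.png

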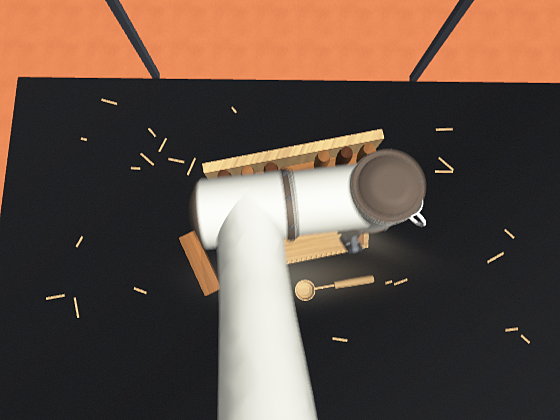

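View pics/a_side.png

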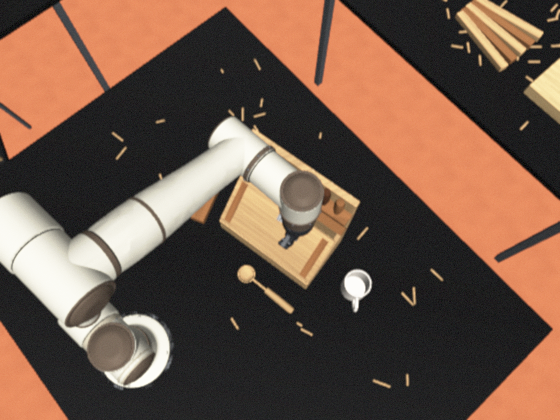

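```bash
python3 - <<'E'
from h import *
def tri(a,b):
    Ps=[]
    for c in('top','side'):
        i=arm.camera_info(c);T=np.linalg.inv(np.array(i['world_from_camera']));Ps.append(np.array(i['camera_matrix'])@T[:3])
    X=cv2.triangulatePoints(*Ps,np.array(a,float).reshape(2,1),np.array(b,float).reshape(2,1))[:,0];X=X[:3]/X[3];print(X,proj('top',X),proj('side',X))
    p=np.load('p.npy');c,s=np.cos(p[2]),np.sin(p[2]);print(' chest',np.array([[c,s],[-s,c]])@(X[:2]-p[:2]))
tri((388,187),(302,190)); tri((225,210),(232,140)); tri((286,204),(258,160))
print(arm.read_state()['joints'])
E
```

```text
[516.12713206 -96.25040438 605.97465357] [388.66626261 181.40252928] [300.23948222 191.33496142]
 chest [-62.05821732 -74.56860549]
[495.19898037  94.09310634 554.26574006] [226.33565509 205.349228  ] [230.28332787 140.84899724]
 chest [-43.28242225 115.99925414]
[501.66203732  18.19958908 571.49795907] [287.22168712 198.4180845 ] [256.06087282 161.15014337]
 chest [-52.60962914  40.40427892]
[ 0.12747357  0.18868225 -0.17973544 -0.00906867 -1.18267327  0.10379903]
```

>>> arm_command(commands=[0.004, 0, 0.025, 1, 0.003, 0, 0.025, 0, 0.002, 0, 0.02, 0, 0, 0, 0.01, 0, 0, 0, 0, 0])

```text
clock: 4.6
position: [525.5, -101.3, 181.4]
ee_rot: [0.777, -0.629, 0.004, -0.01]
contact_force: [0.1, 0.2, 0.2]
gripper_width: 20.2
```

```bash
python3 -c "
from h import *
go((-54,-80,180),(-54,-80,140))"
```

```text
t 4.6 chest tcp [-54.  -81.4 181.4] roll needed 0.12 F [0.1 0.2 0.2] tool z [ 0.018  0.01  -1.   ] w 20.2
(-54, -80, 180) shift m [-0.0014  0.0001  0.0014]
(-54, -80, 140) shift m [0.0003 0.0008 0.04  ]
```

>>> arm_command(commands=[0, 0, 0.006, 0, 0, 0, 0.006, 0, 0, 0, 0.006, 0, 0, 0, 0.006, 0, 0, 0, 0.006, 0])

```text
clock: 5.1
position: [530.0, -100.5, 156.2]
ee_rot: [0.778, -0.627, 0.009, -0.013]
contact_force: [-1.3, -0.2, 6.9]
gripper_width: 20.8
```

>>> arm_command(commands=[0, 0, 0.004, 0, 0, 0, 0.004, 0, 0, 0, 0.004, 0, 0, 0, 0.004, 0, 0, 0, 0, 0])

```text
clock: 5.6
position: [536.8, -100.0, 146.9]
ee_rot: [0.78, -0.626, 0.017, -0.018]
contact_force: [0.6, 0.3, 0.4]
gripper_width: 20.5
```

```bash
python3 -c "
from h import *
go((-54,-80,136))"
```

```text
t 5.6 chest tcp [-42.6 -82.5 146.9] roll needed 0.6 F [0.6 0.3 0.4] tool z [ 0.049  0.008 -0.999] w 20.5
(-54, -80, 136) shift m [-0.0027  0.0119  0.0104]
```

>>> arm_command(commands=[0, 0.004, 0.003, 0, 0, 0.004, 0.003, 0, 0, 0.003, 0.004, 0, 0, 0.003, 0.004, 0, 0, 0.002, 0.004, 0])

```text
clock: 6.1
position: [525.6, -103.9, 131.8]
ee_rot: [0.78, -0.625, 0.022, -0.022]
contact_force: [-1.2, 2.0, 11.8]
gripper_width: 20.3
```

```bash
python3 -c "
from h import *
go((-54,-80,136))"
```

```text
t 6.1 chest tcp [-54.4 -84.  131.8] roll needed 0.74 F [-1.2  2.  11.8] tool z [ 0.062  0.006 -0.998] w 20.3
(-54, -80, 136) shift m [-0.004  -0.0007 -0.0042]
```

>>> arm_command(commands=[0, 0.001, 0.003, 0, 0, 0.001, 0.003, 0, 0, 0.001, 0.003, 0, 0, 0.001, 0.004, 0, 0, 0.001, 0.004, 0])

```text
clock: 6.6
position: [526.1, -104.1, 131.1]
ee_rot: [0.783, -0.621, 0.031, -0.027]
contact_force: [-10.4, 5.0, 24.9]
gripper_width: 20.6
```

```bash
python3 -c "
from h import *
go((-54,-80,136))"
```

```text
t 6.6 chest tcp [-53.9 -84.3 131.1] roll needed 1.23 F [-10.4   5.   24.9] tool z [ 0.082  0.004 -0.997] w 20.6
(-54, -80, 136) shift m [-0.0043 -0.0004 -0.0049]
```

>>> arm_command(commands=[0, 0.002, -0.03, 0, 0, 0, -0.04, 0, 0, 0, -0.04, 0, 0, 0, -0.04, 0, 0, 0, -0.01, 0])

```text
clock: 7.1
position: [506.4, -105.5, 292.4]
ee_rot: [0.783, -0.621, 0.027, -0.024]
contact_force: [-0.6, -0.1, -0.1]
gripper_width: 20.5
```

```bash
python3 -c "
from h import *
go((-29,0,300))
np.set_printoptions(precision=2,suppress=True)
save('wrist','b_w')
save('top','b_top');save('side','b_side')
for c in ('wrist','top','side'):
  for t in ('hasp_end','staple_top','hasp_hinge'):
    for d in arm.place_of(c,t)[:1]: print(c,t,d['confidence'],world(c,d['centre']))
W,L,S=model(np.load('p.npy'));print('pred hasp end',S(73,0,-3),'hinge',W((34.3,0,193.5)))
p=np.load('p.npy');p[3]=0;print('staple shut',model(p)[1](136,0,33.5))
"
```

```text
t 7.1 chest tcp [-73.5 -81.6 292.4] roll needed 1.18 F [-0.6 -0.1 -0.1] tool z [ 0.072  0.005 -0.997] w 20.5
(-29, 0, 300) shift m [-0.0806 -0.0467 -0.0052]
wrist staple_top 0.92 [547.76  -6.81 174.4 ]
wrist hasp_hinge 0.61 [600.93  -3.31 185.17]
top hasp_hinge 0.72 [594.21  -1.44 192.16]
side staple_top 0.82 [554.05 -17.45 184.42]
pred hasp end [554.51 -11.95 253.69] hinge [595.04  -3.41 193.5 ]
staple shut [553.83 -12.1  180.45]
```

View pics/b_w.png

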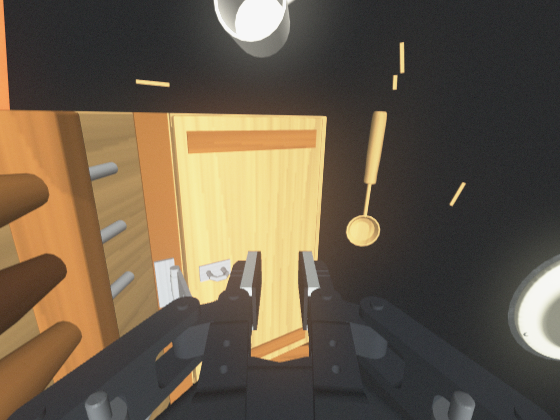

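View pics/b_side.png

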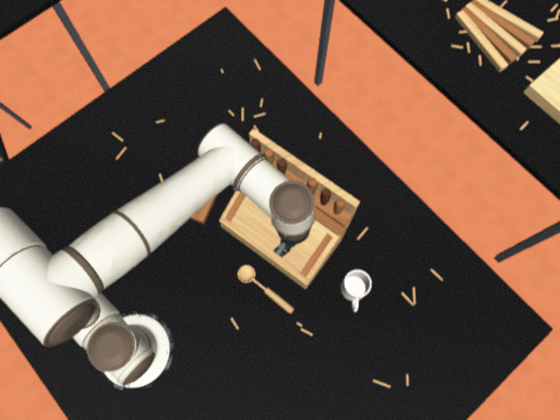

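Wrist view: the lid's upper edge now meets the brown strip with no gap, at about (175,200). The staple is at (215,270) and the hasp strap stands at (178,285). The staple's position also agrees with a shut lid. Next I'll move to the hasp.

>>> arm_command(commands=[-0.025, -0.004, -0.003, 1, -0.025, -0.008, -0.003, 0, -0.018, -0.01, -0.001, 0, -0.009, -0.009, 0, 0, 0, -0.006, 0, 0], jaw=0.47)

```text
clock: 8.2
position: [524.6, -20.3, 295.2]
ee_rot: [0.776, -0.63, 0.022, -0.021]
contact_force: [-0.4, 0.1, -0.5]
gripper_width: 40.0
```

```bash
python3 -c "
from h import *
go((-31,0,272),(-31,0,255))
s=arm.read_state();print(s['joints'],s['position'])
im=save('wrist','c_w');save('side','c_side')
im=im[:,:,::-1].copy()
p=np.load('p.npy')
for h,col in ((1.55,(0,0,255)),(1.62,(0,255,0)),(1.7,(255,0,0))):
  p[4]=h;W,L,S=model(p)
  q=np.array([proj('wrist',x) for x in [S(0,15,-1),S(0,-15,-1),S(85,-15,-1),S(85,15,-1)]]).astype(np.int32);cv2.polylines(im,[q],True,col,1)
q=np.array([proj('wrist',x) for x in [W((22,160,314)),W((22,-160,314))]]).astype(np.int32);cv2.polylines(im,[q],True,(255,0,255),1)
cv2.imwrite('pics/c_wo.png',cv2.resize(im[150:420,60:420],None,fx=2.2,fy=2.2))
"
```

```text
t 8.2 chest tcp [-38.1  -1.9 295.2] roll needed 0.01 F [-0.4  0.1 -0.5] tool z [ 0.061  0.005 -0.998] w 40.0
(-31, 0, 272) shift m [-0.0021 -0.0057  0.0236]
(-31, 0, 255) shift m [-0.0001  0.001   0.017 ]
[ 0.27804012  0.14001697 -0.17229822  0.01324086 -1.19805411 -0.07434246] [524.57384476 -20.25426726 295.24824028]
```

View pics/c_wo.png

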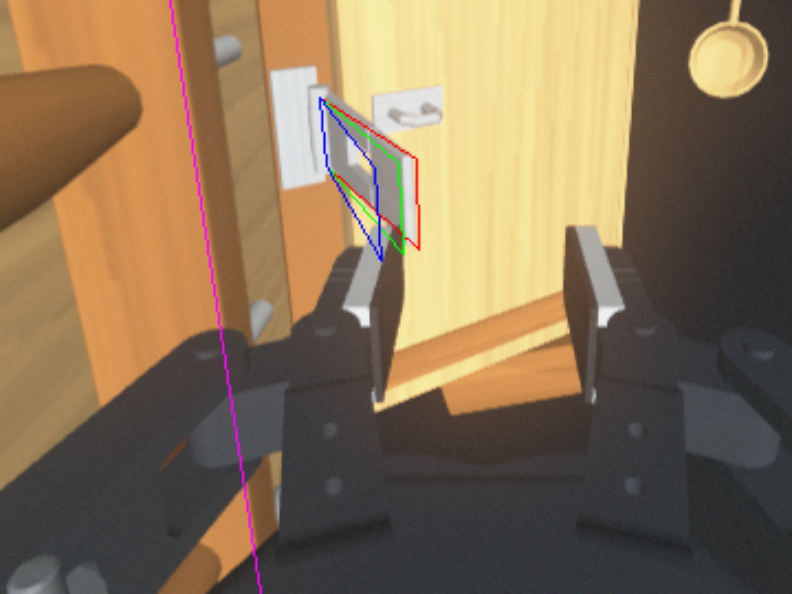

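View pics/c_w.png

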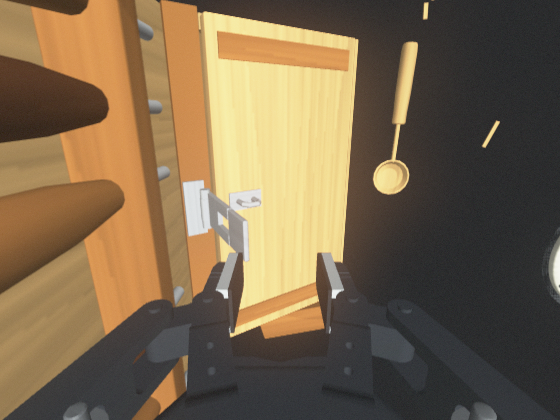

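Wrist view: the strap end is at about (245,235) and its angle matches about 1.6. The back finger blade lies just above and behind the strap. The ledge edge is left of the finger.

>>> arm_command(commands=[-0.001, -0.004, 0.008, 0, -0.001, -0.002, 0.008, 0, 0, 0, 0.006, 0, 0, 0, 0, 0, 0, 0, 0, 0])

```text
clock: 8.8
position: [531.2, -20.2, 269.7]
ee_rot: [0.775, -0.632, 0.021, -0.019]
contact_force: [-0.1, -0.4, 0.2]
gripper_width: 40.5
```

```bash
python3 -c "
from h import *
go((-32,0,272),(-34,0,255))
im=save('wrist','d_w');save('side','d_side')
cv2.imwrite('pics/d_wo.png',cv2.resize(im[150:420,60:420,::-1],None,fx=2.2,fy=2.2))
"
```

```text
t 8.8 chest tcp [-31.6  -3.3 269.7] roll needed -0.29 F [-0.1 -0.4  0.2] tool z [ 0.057  0.003 -0.998] w 40.5
(-32, 0, 272) shift m [-0.0032  0.0003 -0.0023]
(-34, 0, 255) shift m [-0.0001  0.003   0.0169]
```

View pics/d_wo.png

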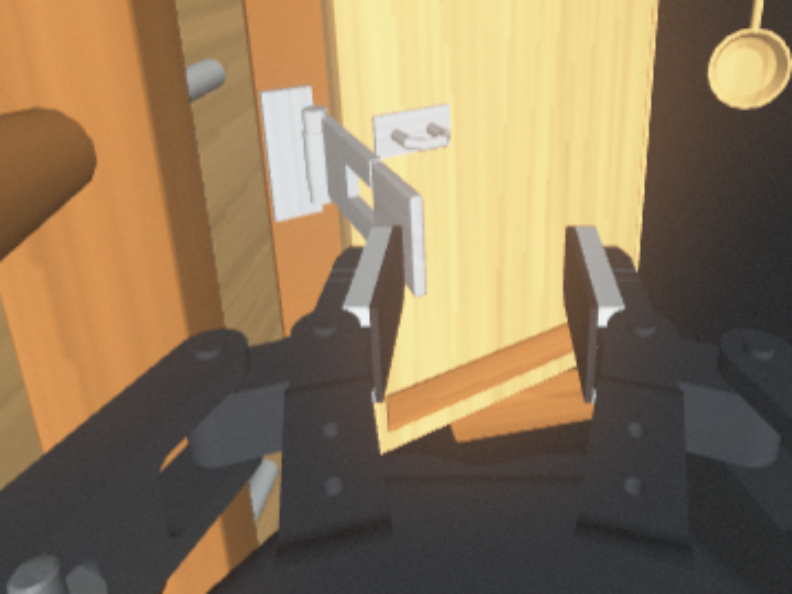

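The strap end, near crop (415,240), lies in front of the back blade. Going down and forward will therefore catch the strap's upper face.

>>> arm_command(commands=[0, 0.002, 0.008, 0, 0, 0.002, 0.008, 0, 0, 0.005, 0.005, 0, 0, 0.005, 0.005, 0, 0, 0.004, 0.005, 0])

```text
clock: 9.4
position: [515.3, -23.7, 237.2]
ee_rot: [0.775, -0.631, 0.023, -0.021]
contact_force: [0.0, 0.0, 1.2]
gripper_width: 40.0
```

```bash
python3 -c "
from h import *
go((-53,0,232),(-59,0,220),(-62,0,207))
im=save('wrist','e_w')
cv2.imwrite('pics/e_wo.png',cv2.resize(im[150:420,60:420,::-1],None,fx=2.2,fy=2.2))
"
```

```text
t 9.4 chest tcp [-47.9  -3.4 237.2] roll needed -0.26 F [0.  0.  1.2] tool z [ 0.062  0.004 -0.998] w 40.0
(-53, 0, 232) shift m [-0.0034  0.0055  0.0048]
(-59, 0, 220) shift m [-0.0001  0.0067  0.0116]
(-62, 0, 207) shift m [-0.0001  0.0038  0.0128]
```

View pics/e_wo.png

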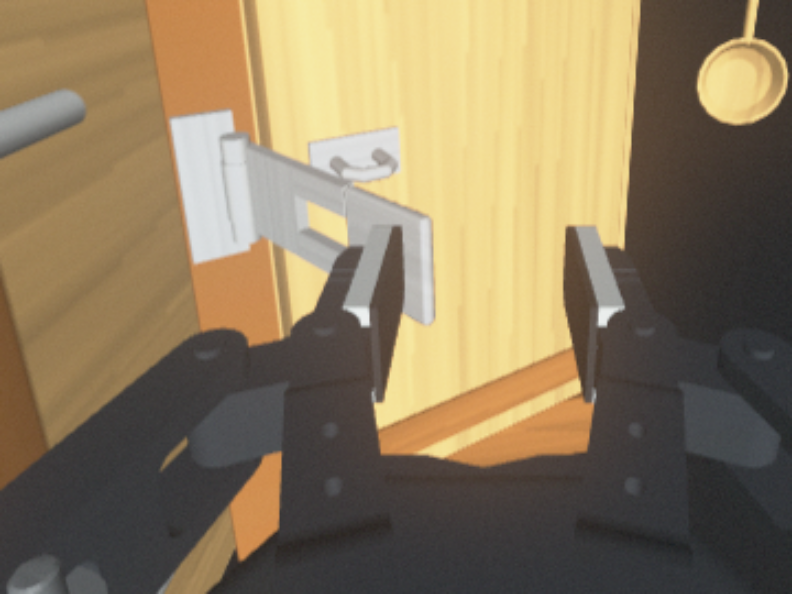

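The strap is swinging down with the blade on its solid end, at crop (390,270). I'll carry on.

>>> arm_command(commands=[0, 0.005, 0.005, 0, 0, 0.003, 0.006, 0, 0, 0.003, 0.006, 0, 0, 0.002, 0.006, 0, 0, 0.002, 0.006, 0])

```text
clock: 9.95
position: [500.5, -26.8, 204.6]
ee_rot: [0.775, -0.631, 0.022, -0.021]
contact_force: [1.2, -0.2, 0.7]
gripper_width: 40.2
```

```bash
python3 -c "
from h import *
go((-62,0,207),(-64,0,193),(-66,0,180),(-64,0,167),(-58,0,155),(-54,0,149))
im=save('wrist','f_w')
cv2.imwrite('pics/f_wo.png',cv2.resize(im[150:420,60:420,::-1],None,fx=2.2,fy=2.2))
"
```

```text
t 9.95 chest tcp [-63.1  -3.4 204.6] roll needed -0.27 F [ 1.2 -0.2  0.7] tool z [ 0.062  0.005 -0.998] w 40.2
(-62, 0, 207) shift m [-0.0034 -0.0012 -0.0024]
(-64, 0, 193) shift m [-0.0001  0.0029  0.0139]
(-66, 0, 180) shift m [-0.0001  0.0028  0.0129]
(-64, 0, 167) shift m [-0.0001 -0.0012  0.0131]
(-58, 0, 155) shift m [-0.0001 -0.0053  0.0123]
(-54, 0, 149) shift m [-0.0001 -0.0036  0.0062]
```

View pics/f_wo.png

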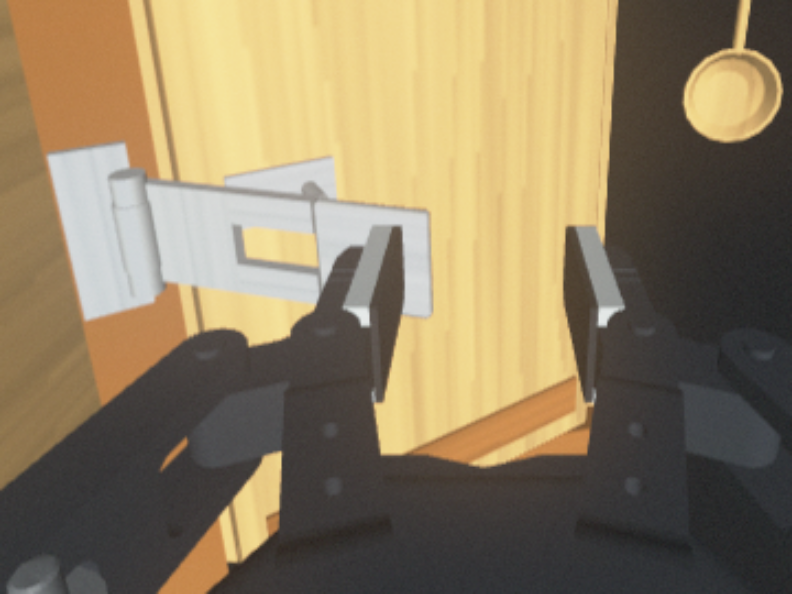

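The strap is near level. The blade sits on the solid end, clear of the slot.

>>> arm_command(commands=[0, 0.002, 0.007, 0, 0, 0.002, 0.007, 0, 0, 0.002, 0.007, 0, 0, 0.001, 0.007, 0, 0, 0, 0.006, 0])

```text
clock: 10.5
position: [494.8, -28.2, 166.5]
ee_rot: [0.775, -0.631, 0.022, -0.021]
contact_force: [0.2, 0.2, 0.5]
gripper_width: 40.0
```

```bash
python3 -c "
from h import *
go((-64,0,167),(-58,0,155),(-54,0,149))
im=save('wrist','g_w')
cv2.imwrite('pics/g_wo.png',cv2.resize(im[150:420,60:420,::-1],None,fx=2.2,fy=2.2))
"
```

```text
t 10.5 chest tcp [-68.9  -3.6 166.5] roll needed -0.28 F [0.2 0.2 0.5] tool z [ 0.06   0.005 -0.998] w 40.0
(-64, 0, 167) shift m [-0.0036 -0.0049 -0.0003]
(-58, 0, 155) shift m [-0.0001 -0.0053  0.0123]
(-54, 0, 149) shift m [-0.0001 -0.0036  0.0062]
```

View pics/g_wo.png

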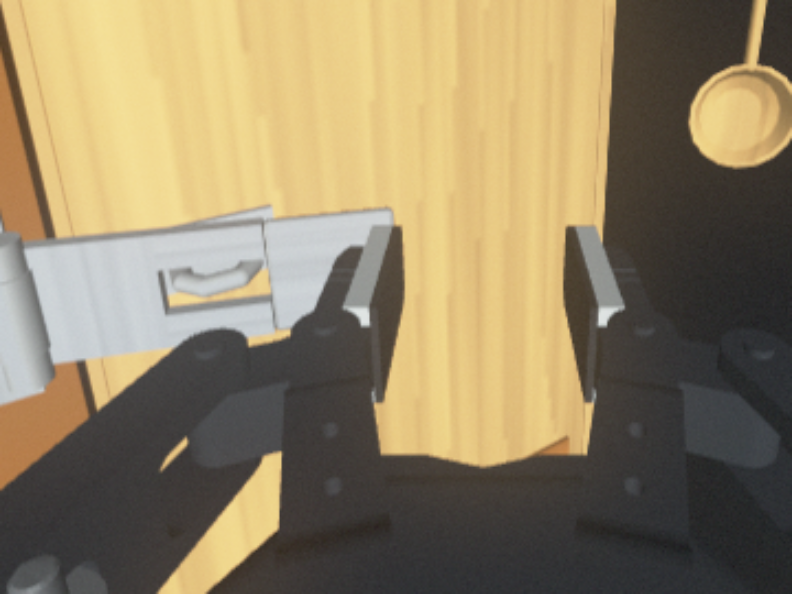

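The staple is lined up inside the slot, at crop (215,275). The blade is near the strap tip, so I'll shift back while going down.

>>> arm_command(commands=[0, -0.005, 0.001, 0, 0, -0.004, 0.004, 0, 0, -0.002, 0.005, 0, 0, -0.002, 0.005, 0, 0, -0.001, 0.004, 0])

```text
clock: 11.05
position: [510.7, -25.1, 146.0]
ee_rot: [0.775, -0.632, 0.021, -0.02]
contact_force: [-2.1, 0.9, 8.3]
gripper_width: 39.7
```

```bash
python3 -c "
from h import *
go((-54,0,145))
im=save('wrist','i_w')
cv2.imwrite('pics/i_wo.png',cv2.resize(im[150:420,60:420,::-1],None,fx=2.2,fy=2.2))
"
```

```text
t 11.05 chest tcp [-52.7  -3.9 146. ] roll needed -0.28 F [-2.1  0.9  8.3] tool z [ 0.058  0.004 -0.998] w 39.7
(-54, 0, 145) shift m [-0.0039  0.0013  0.0009]
```

View pics/i_wo.png

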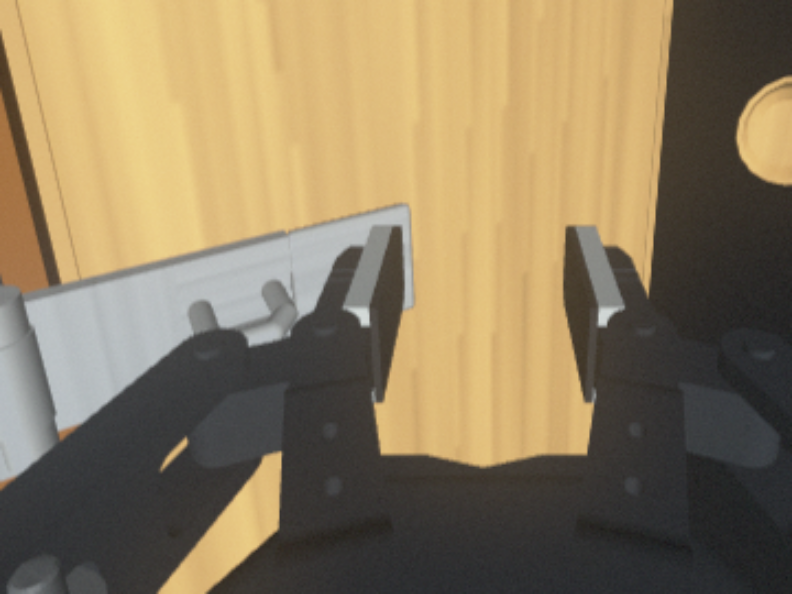

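The staple stands through the slot. I'll press a little more to be sure it is home.

>>> arm_command(commands=[0, 0.001, 0.002, 0, 0, 0.001, 0.003, 0, 0, 0.001, 0.003, 0, 0, 0.001, 0.003, 0, 0, 0.001, 0.003, 0])

```text
clock: 11.6
position: [511.1, -25.4, 145.4]
ee_rot: [0.777, -0.628, 0.028, -0.024]
contact_force: [-8.2, 2.2, 16.9]
gripper_width: 40.4
```

```bash
python3 -c "
from h import *
go((-54,0,145))
"
```

```text
t 11.6 chest tcp [-52.3  -4.3 145.4] roll needed 0.17 F [-8.2  2.2 16.9] tool z [ 0.073  0.003 -0.997] w 40.4
(-54, 0, 145) shift m [-0.0043  0.0017  0.0002]
```

>>> arm_command(commands=[0, 0.005, -0.02, 0, 0, 0.01, -0.04, 0, 0, 0.015, -0.04, 0, 0, 0.02, -0.04, 0, 0, 0.02, -0.02, 0])

```text
clock: 12.1
position: [429.4, -40.7, 302.6]
ee_rot: [0.777, -0.628, 0.026, -0.021]
contact_force: [0.4, 0.4, 0.3]
gripper_width: 40.0
```

>>> arm_command(commands=[0, 0.04, -0.01, 0, 0, 0.04, -0.01, 0, 0, 0.03, 0, 0, 0, 0.01, 0, 0, 0, 0, 0, 0])

```text
clock: 12.6
position: [306.9, -67.0, 318.1]
ee_rot: [0.777, -0.628, 0.029, -0.026]
contact_force: [0.3, -0.2, 0.3]
gripper_width: 40.4
```

```bash
python3 -c "
from h import *
np.set_printoptions(precision=2,suppress=True)
go((-54,0,145))
for c in('wrist','top','side'): save(c,'j_'+c)
p=np.load('p.npy');p[3]=p[4]=0;W,L,S=model(p)
print('pred',S(73,0,-3),L(136,0,33.5))
for c in('wrist','top','side'):
  for t in('hasp_end','staple_top'):
    for d in arm.place_of(c,t)[:1]: print(c,t,d['confidence'],world(c,d['centre']))
im=cv2.imread('pics/j_wrist.png')
cv2.imwrite('pics/j_wc.png',cv2.resize(im[100:400,:400],None,fx=2,fy=2))
for x in [S(85,15,-1),S(85,-15,-1)]: print(proj('wrist',x))
"
```

```text
t 12.6 chest tcp [-260.7   -2.8  318.1] roll needed 0.17 F [ 0.3 -0.2  0.3] tool z [ 0.08  0.01 -1.  ] w 40.4
(-54, 0, 145) shift m [-0.   -0.19  0.19]
pred [538.21 -15.39 149.17] [553.83 -12.1  180.45]
wrist hasp_end 0.72 [539.07 -18.29 147.62]
wrist staple_top 0.71 [555.19  -8.7  180.65]
top hasp_end 0.82 [535.67 -13.67 149.12]
top staple_top 0.59 [555.38  -8.41 178.97]
side hasp_end 0.76 [537.12 -19.05 155.2 ]
side staple_top 0.94 [552.55 -14.14 182.72]
[102.23 199.99]
[ 97.51 175.17]
```

View pics/j_wc.png

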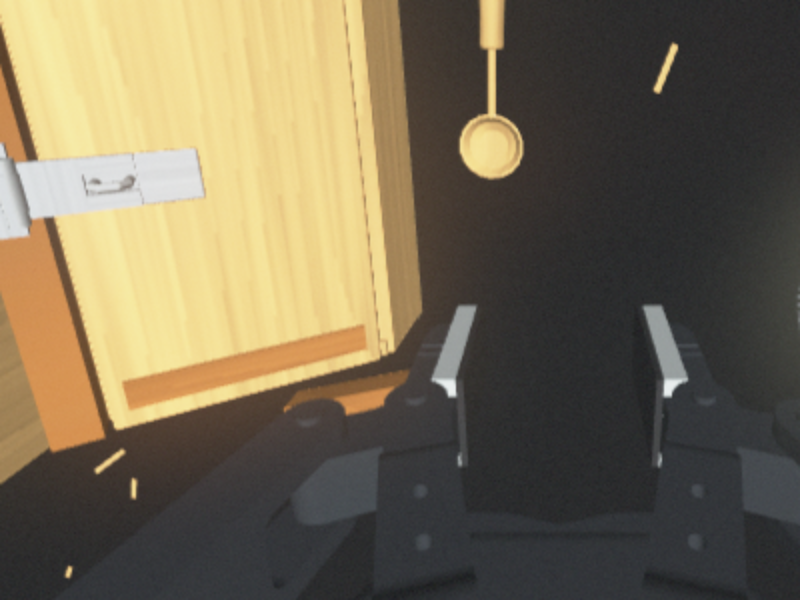

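View pics/j_side.png

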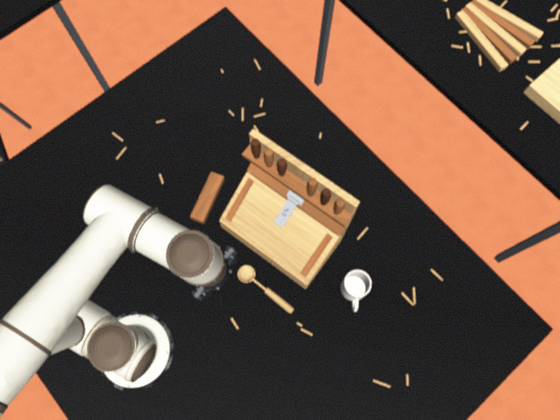

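The strap lies flat with the staple through its slot, at crop (110,183). Its end is at the predicted pixel (101,187). The mug, spoon and blank are where they were, and nothing is touching.

```bash
python3 -c "
from h import *
print(arm.job_done(), arm.read_state()['clock'])"
```

```text
the job is handed in; nothing more can be done
the job is handed in; nothing more can be done
```

The lid is shut, the hasp lies home on it with the staple standing through its slot, and I handed the job in at about 13 s.

- **Lid:** I pressed it down first, and it came to a firm stop at about 25 N. Afterwards no gap showed, and the staple was where a shut lid puts it, within network error.
- **Hasp:** I then swung the strap over and down with one finger. It came to a firm stop at about 17 N, and I let go and backed away.
- **Final checks:** The measured strap end and staple were within about 7 mm and 4 mm of their closed positions. The side camera's strap reading was the worst, 6 mm high. In the wrist picture the strap end sat within about 1 pixel of the predicted spot. By eye, the mug, spoon and blank had not moved. The force was about zero with the robot clear.
- **Departure from the advice:** The moves allow no tilting, so the tool stayed nearly upright (3 to 5 deg lean) instead of leaning 25 to 45 deg. I reached the hasp with the back finger of a part-open gripper and saw no sign of touching the ledge.

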